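# Wind the brew timer and lay out the coffee

### The job

Get the coffee going: stand the cezve from the mesh basket upright in the middle of the hotplate, then wind the brew timer's key clockwise, in several turns, until it is fully wound, then push the timer's start lever right over. Also lift every demitasse out of the basket and stand it upright on the serving tray, handling them gently because the porcelain chips if it is squeezed hard or banged down; leave the canister, bell and scoop alone.

Things in the scene. Friction and masses are not known exactly. Their poses are not given: they have to be found in the camera images.
- basket: Black wire-mesh basket, fixed, 250 x 250 mm, with its floor top 4 mm and its rim 32 mm above the work surface. Origin: centre of the underside. It holds the cezve and the demitasses in a 2 x 2 layout about 112 mm apart. Basket and tray may be on either side of the robot.
- tray: Wooden serving tray, fixed, 250 x 250 mm; floor top 6 mm, rim 16 mm above the work surface, inner floor 234 x 234 mm. Origin: centre of the underside; x, y along its sides.
- hotplate_top (a point): Centre of the top face of the fixed round electric hotplate (white, 170 mm across, with a raised dark plate 130 mm across). This point is 35 mm above the work surface.
- timer: Green clockwork brew timer, fixed, 110 mm (its x) by 170 mm (its y). On its +y side a tower 85 mm high carries the winding key on top; on its -y side a step 45 mm high carries the start lever. A white dial on the tower's +x face has a red pointer, which reaches the green dot when fully wound. Origin: centre of the underside.
- key (a joint): Winding angle of the brass butterfly key (rad): 0 run down, 5.0 fully wound, where it meets a stop. Grows as the key is turned clockwise seen from above; it starts between 0 and 1.5. A ratchet holds it when let go. It takes about 0.05 N m, rising to 0.1 N m when wound.
- key_grip (a point): On the vertical axis of the key, at the height to grip (124 mm above the work surface). The key is an upright flat wing 60 mm long (this point's x axis, turning with the key), 10 mm thick (y axis); it reaches from 105 to 139 mm above the work surface. The tower under it is 85 mm high.
- start (a joint): Angle of the timer's start lever (rad): 0 off (leaning to the timer's -x), 1.0 fully on (leaning to +x). It stays where it is left.
- start_tip (a point): Centre of the red ball (26 mm across) on the end of the start lever, 50 mm from its pivot, which is 67 mm above the work surface at the timer's x = 0, y = -45 mm; at the off end the ball is 111 mm above the work surface and 24 mm to the timer's -x of the pivot; it moves in the timer's x-z plane. Pushed at the ball towards +x (under 3 N) it travels about 48 mm from off to fully on.
- cezve: Aluminium cezve, 100 mm high, about 0.22 kg. Origin: centre of the underside, z up. The belly is 80 mm across (widest up to 50 mm), the neck from 66 to 100 mm height is a cylinder 60 mm across: grip it there from above, across its y axis. The 12 mm thick handle runs towards its +x from the neck at 88 mm height to 135 mm out at 112 mm height.
- cup1: Porcelain demitasse (white), 62 mm across and 62 mm high, about 0.13 kg; may be absent. Origin: centre of the underside, z up. Its loop handle points to its own +y and reaches 52 mm from the axis, 15 to 52 mm high. Grip it from above across its x axis near the rim. It chips if the fingers press it with more than 40 N in all (both fingers added), so grip with about 6 to 10 N, or if it is banged down on the tray (over 30 N).
- cup2: Porcelain demitasse (blue), 62 mm across and 62 mm high, about 0.13 kg; may be absent. Origin: centre of the underside, z up. Its loop handle points to its own +y and reaches 52 mm from the axis, 15 to 52 mm high. Grip it from above across its x axis near the rim. It chips if the fingers press it with more than 40 N in all (both fingers added), so grip with about 6 to 10 N, or if it is banged down on the tray (over 30 N).
- cup3: Porcelain demitasse (terracotta), 62 mm across and 62 mm high, about 0.13 kg; may be absent. Origin: centre of the underside, z up. Its loop handle points to its own +y and reaches 52 mm from the axis, 15 to 52 mm high. Grip it from above across its x axis near the rim. It chips if the fingers press it with more than 40 N in all (both fingers added), so grip with about 6 to 10 N, or if it is banged down on the tray (over 30 N).
- canister: Clear acrylic canister with coffee, 90 x 90 x 124 mm; bystander. Origin: centre of the underside.
- bell: Brass-look plastic hand bell, 68 mm across, 118 mm high; bystander. Origin: centre of the underside.
- scoop: Wooden coffee scoop lying on the work surface, 145 mm long, 20 mm high; bystander. Origin: underside, middle of the handle.
There are look-alikes about, which are no part of the job. Leave any orange look-alike of the timer alone.

How it is judged:
By the outcome, as a careful person would: the job done as asked, in the order asked, and still so for the second after the job is handed in, with the robot touching nothing.
Of cup1, cup2, cup3 only 1 to 3 are there at a start; the rules pass over those that are not, and their reading is None.
At some moment in a run one of cup1, cup2, cup3 may be knocked a few centimetres aside while the robot is not near it.
It also fails if it takes over 210 s, if anything falls off the work surface, if the arm or the gripper's body presses on something with over 40 N, if the wrist force passes 120 N, or if a joint passes its speed limit or range.

### The arm

A 6-joint arm with a two-finger parallel gripper is mounted at the origin on the work surface. World frame = base frame: x ahead of the robot, y to its left, z up, the work surface at z = 0. Lengths are in m, angles in rad, forces in N, time in s.
With the tool pointing down it reaches from about 0.35 to 0.85 m from the base axis. Payload 8.1 kg.
Tool frame: the origin (TCP) lies between the finger pads; the fingertips stand 22 mm ahead of it and the grasp point (between the pads) lies 3 mm ahead of it; z points along the fingers, y is the direction in which the jaws open and shut (so a half turn about z gives the same grasp; the last joint's range is limited). The gripper opens to 93 mm and grips with 3 to 60 N. Pads are 15 mm wide; open, the fingers measure 128 mm over their backs; the gripper's body (75 mm by 188 mm) begins 65 mm behind the grasp point.
Start: joints at [1.061, 0.13, 1.488, -0, 1.523, -0.085], TCP at [0.247, 0.547, 0.241] pointing down, gripper open.
Joint ranges: [-2.96, 2.96], [-0.89, 2.26], [0.02, 2.5], [-1.34, 4.48], [0, 2.73], [-2.66, 2.66]. Speed limits (rad/s): [2.39, 2.39, 2.79, 3.14, 3.14, 3.14].

### API

Orientations are given as a 3x3 rotation matrix whose columns are the frame's x, y, z axes.
In Python, from station import monitor, cams, job gives the robot as it stands.
- The arm moves only by the shell command python3 -m creep 'ROWS' [FORCE]. ROWS is JSON, one flat list of numbers, 7 for each row, row after row: the shift along the tool's x, y, z in m, then the turn, a rotation vector about the tool's x, y, z in rad, then the opening in per cent of the stroke, from 0 (shut) to 100 (fully open). In form: [dx, dy, dz, wx, wy, wz, jaw, dx, dy, dz, wx, wy, wz, jaw, ...]. A call has 1 to 20 rows; each row is the pose to reach, as a shift and turn from the pose commanded when the call began, along the tool's axes at that moment; what a row does not reach only later rows make up. A row lasts 1/8 s, in which the tool goes at most 62.5 mm and 10.7 degrees, less where a joint would pass 70% of its speed; a pose out of reach is approached as far as the arm can. A call with a gripper value outside its range is refused whole. The fingers move at their own pace and stop on an object; FORCE is the grip in N (left out, the last holds). Time passes only in rows, so rows that repeat a pose let the fingers close. It gives the time, the measured TCP pose, the force and the opening at its end, in the units of the state.
- monitor.state(): the state, without advancing time (a new reading comes with each control period).
- cams.get_image(name): name is "scene" or "top" or "wrist"; returns the picture (480x640x3 uint8, blue, green, red); there is no depth.
- cams.camera_model(name): a dict with "fx", "fy", "cx", "cy" (pixels), "R" (3x3) and "t" (3): a world point X has camera coordinates R X + t; the wrist camera has in their place "mount" (4x4, takes a point from camera to tool coordinates, whose origin is the TCP and whose axes are the flange's). Camera axes: x right, y down, z forward; pixel columns grow to the right and rows downward; lengths in m; the calibration is good to about 2 mm. The wrist camera is an equidistant fisheye: a pixel r from the principal point sees the ray r / f radians off the axis. A picture is of the moment at which its call begins: read the wrist's pose just before it. camera_model takes no time and is no camera call.
- job.close_job(): hands the job in, once; it reports no verdict.
The state is a dict: "time_s": time; "q": joint angles; "joint_velocities": joint speeds; "joint_efforts": joint torques, N m; "eef_pos": TCP position; "tcp_rot": TCP orientation; "ft_force": force on the tool from outside, world axes, zero at the start; "ft_torque": the same for the moment, N m; "finger_gap": finger opening in m.
Only numpy, scipy, OpenCV 4.12 (cv2) and the standard library are available. Lean on these libraries where they do the work, as an engineer would, in place of code of your own. Each camera call takes 0.05 s, during which the arm holds its last target. There are 200 camera calls.

## Working session

There is one attempt and no reset: what is moved stays moved. The work goes in short steps, Python scripts to look and compute and a shell command to move; the robot and the scene stay as the last step left them, time stands still between calls to the robot, and variables do not carry over. Pictures are saved under pics/ and viewed, about 12 in all and at most 16, crops included, and the job is handed in when it is done.

```bash
ls; mkdir -p pics; python3 - <<'E'
from station import monitor,cams
import cv2,numpy as np
s=monitor.state();print({k:np.round(v,3).tolist() for k,v in s.items()})
for n in("scene","top","wrist"):
    cv2.imwrite(f"pics/{n}0.png",cams.get_image(n)); m=cams.camera_model(n);print(n,{k:np.round(v,4).tolist() for k,v in m.items()})
E
```

```text
pics
{'time_s': 0.0, 'q': [1.061, 0.131, 1.489, 0.0, 1.523, -0.085], 'joint_velocities': [0.001, -0.0, 0.0, -0.0, -0.0, 0.001], 'joint_efforts': [-0.002, -55.981, -49.177, 0.077, 0.035, -0.0], 'eef_pos': [0.247, 0.546, 0.24], 'tcp_rot': [[-0.911, 0.412, -0.001], [0.412, 0.911, -0.002], [0.0, -0.002, -1.0]], 'ft_force': [0.284, -1.686, 0.455], 'ft_torque': [0.037, -0.003, 0.045], 'finger_gap': 0.093}
scene {'fx': 589.7888, 'fy': 589.7888, 'cx': 320.0112, 'cy': 230.8549, 'R': [[-0.8925, 0.451, 0.0024], [0.3785, 0.7518, -0.5399], [-0.2453, -0.481, -0.8417]], 't': [0.468, -0.1321, 1.5498]}
top {'fx': 582.3146, 'fy': 582.3146, 'cx': 318.2547, 'cy': 235.6465, 'R': [[0.0133, -0.9997, 0.0217], [-0.9917, -0.016, -0.1272], [0.1275, -0.0198, -0.9916]], 't': [-0.0336, 0.5262, 1.3994]}
wrist {'fx': 371.6483, 'fy': 371.6483, 'cx': 316.0861, 'cy': 239.2355, 'mount': [[0.0001, -0.9699, -0.2435, 0.0682], [1.0, -0.0001, 0.0006, -0.0001], [-0.0006, -0.2435, 0.9699, -0.144], [0.0, 0.0, 0.0, 1.0]]}
```

View pics/top0.png

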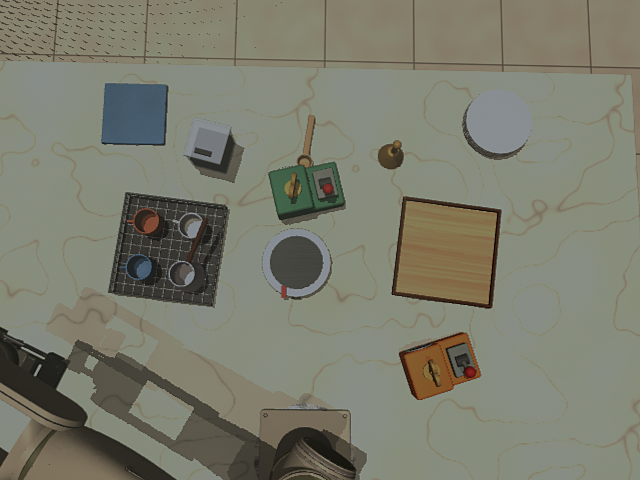

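View pics/scene0.png

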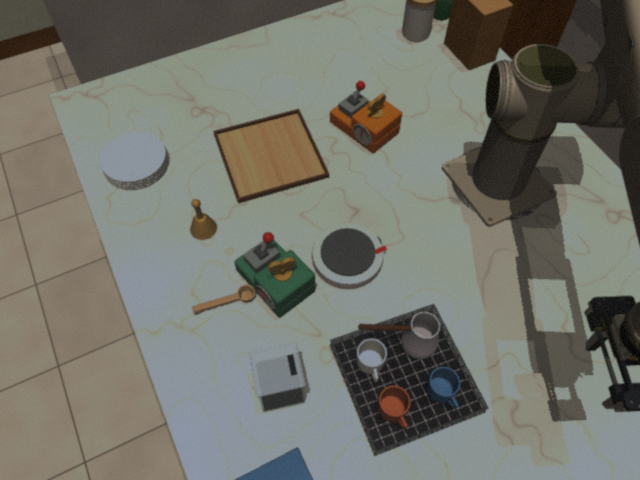

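The top view shows the basket (168,249) holding terracotta (146,222), white (191,226) and blue (139,266) cups and the cezve (183,273) with its handle up to (205,222). It also shows the green timer (307,188) with its key (293,187) and red ball (327,188), the hotplate (297,262), the tray (447,252) and the orange decoy (440,367). The scene view agrees, with the dial at about (262,295).

```bash
cat > h.py <<'E'
import cv2,numpy as np
from station import monitor,cams
def snap(n,f=None):
    s=monitor.state();im=cams.get_image(n)
    if f: cv2.imwrite("pics/"+f,im)
    return im,cam(n,s)
def cam(n,s=None):
    m=cams.camera_model(n);K=(m["fx"],m["fy"],m["cx"],m["cy"])
    if n!="wrist":
        R=np.array(m["R"]);return n,K,R,-R.T@np.array(m["t"])
    M=np.array(m["mount"]);Rt=np.array(s["tcp_rot"])
    return n,K,(Rt@M[:3,:3]).T,np.array(s["eef_pos"])+Rt@M[:3,3]
def rays(c,uv):
    n,(fx,fy,cx,cy),R,o=c;uv=np.atleast_2d(uv).astype(float)
    x=(uv[:,0]-cx)/fx;y=(uv[:,1]-cy)/fy
    if n=="wrist":
        r=np.hypot(x,y)+1e-12;d=np.c_[x/r*np.sin(r),y/r*np.sin(r),np.cos(r)]
    else: d=np.c_[x,y,0*x+1]
    return d@R
def plane(c,uv,z):
    d=rays(c,uv);o=c[3];return o+d*((z-o[2])/d[:,2])[:,None]
def proj(c,X):
    n,(fx,fy,cx,cy),R,o=c;p=(np.atleast_2d(X)-o)@R.T
    if n=="wrist":
        h=np.hypot(p[:,0],p[:,1])+1e-12;t=np.arctan2(h,p[:,2]);x=p[:,0]/h*t;y=p[:,1]/h*t
    else: x=p[:,0]/p[:,2];y=p[:,1]/p[:,2]
    return np.c_[x*fx+cx,y*fy+cy]
def tri(c1,u1,c2,u2):
    A=0;b=0
    for c,u in((c1,u1),(c2,u2)):
        d=rays(c,u)[0];d/=np.linalg.norm(d);P=np.eye(3)-np.outer(d,d);A=A+P;b=b+P@c[3]
    return np.linalg.solve(A,b)
def blobs(im,lo,hi,amin=30,box=None):
    hsv=cv2.cvtColor(im,cv2.COLOR_BGR2HSV);m=cv2.inRange(hsv,np.array(lo),np.array(hi))
    if box: 
        k=np.zeros_like(m);x0,y0,x1,y1=box;k[y0:y1,x0:x1]=255;m&=k
    cs,_=cv2.findContours(m,cv2.RETR_EXTERNAL,cv2.CHAIN_APPROX_NONE)
    return sorted([c for c in cs if cv2.contourArea(c)>amin],key=cv2.contourArea,reverse=True)
def cen(c):
    m=cv2.moments(c);return np.array([m["m10"]/m["m00"],m["m01"]/m["m00"]])
E
python3 - <<'E'
from h import *
im=cv2.imread("pics/top0.png");T=cam("top");sc=cv2.imread("pics/scene0.png");S=cam("scene")
for k,uv,z in(("hot",(297,262),.035),("tray",(447,252),.01),("ball",(328,187),.111),("key",(293,187),.124),("terra",(146,222),.062),("white",(191,226),.062),("blue",(139,266),.062),("cezve",(183,273),.1),("handle end",(205,222),.112),("canister",(210,140),.124),("bell",(391,155),.06),("basket",(168,249),.032)): print(k,plane(T,uv,z).round(3))
for nm,i in(("top",im),("scene",sc)):
    print(nm,[ (cen(c).round(1),cv2.contourArea(c)) for c in blobs(i,(0,150,70),(5,255,255),20)])
    print(nm,'hot',[ (np.round(e[0],1),np.round(e[1],1)) for e in [cv2.fitEllipse(c) for c in blobs(i,(0,0,30),(180,90,110),1500,(255,225,400,300))]])
for c in blobs(im,(8,70,90),(28,255,255),3000,(380,180,520,320)): print('tray',plane(T,cv2.boxPoints(cv2.minAreaRect(c)),.006).round(4))
cv2.imwrite("pics/c1.png",np.vstack([cv2.resize(im[185:315,100:260],None,fx=2.8,fy=2.8,interpolation=2)[:290,:440],cv2.resize(im[150:225,260:350],(440,300),interpolation=2)]))
E
```

```text
hot [[0.461 0.025 0.035]]
tray [[ 0.494 -0.35   0.01 ]]
ball [[ 0.633 -0.046  0.111]]
key [[0.628 0.036 0.124]]
terra [[0.549 0.389 0.062]]
white [[0.542 0.281 0.062]]
blue [[0.443 0.401 0.062]]
cezve [[0.426 0.288 0.1  ]]
handle end [[0.544 0.239 0.112]]
canister [[0.737 0.233 0.124]]
bell [[ 0.727 -0.202  0.06 ]]
basket [[0.488 0.341 0.032]]
top [(array([470. , 371.4]), 67.0), (array([327.5, 188.2]), 61.0), (array([283.5, 291.1]), 29.5)]
top hot [(array([295.9, 262.4]), array([52.1, 53.9]))]
scene [(array([267.8, 237. ]), 54.5), (array([360.,  85.]), 34.0), (array([380.4, 249.2]), 25.0)]
scene hot [(array([347.5, 251.7]), array([47.3, 54.1]))]
tray [[ 0.3925 -0.2173  0.006 ]
 [ 0.6252 -0.2482  0.006 ]
 [ 0.5982 -0.4867  0.006 ]
 [ 0.3659 -0.4508  0.006 ]]
```

```bash
python3 -m creep '[-0.02,-0.005,-0.02,0,0,0,100,-0.08,-0.02,-0.04,0,0,0,100,-0.14,-0.035,-0.06,0,0,0,100,-0.2,-0.05,-0.06,0,0,0,100,-0.26,-0.065,-0.06,0,0,0,100,-0.31,-0.078,-0.06,0,0,0,100,-0.34,-0.085,-0.06,0,0,0,100,-0.35,-0.0875,-0.06,0,0,0,100,-0.35,-0.0875,-0.06,0,0,0,100,-0.35,-0.0875,-0.06,0,0,0,100]' && python3 -c "
from h import *
im,c=snap('wrist','w1.png');print(c[3])
import pickle;pickle.dump(c,open('w1.pkl','wb'))"
```

```text
time_s: 1.4
eef_pos: [0.5293, 0.3236, 0.3011]
tcp_rot: [[-0.912, 0.411, 0.0], [0.411, 0.912, 0.0], [0.0, 0.0, -1.0]]
ft_force: [-0.7, 0.1, -0.8]
finger_gap: 0.0932
[0.46709948 0.35148713 0.44509863]
```

View pics/w1.png

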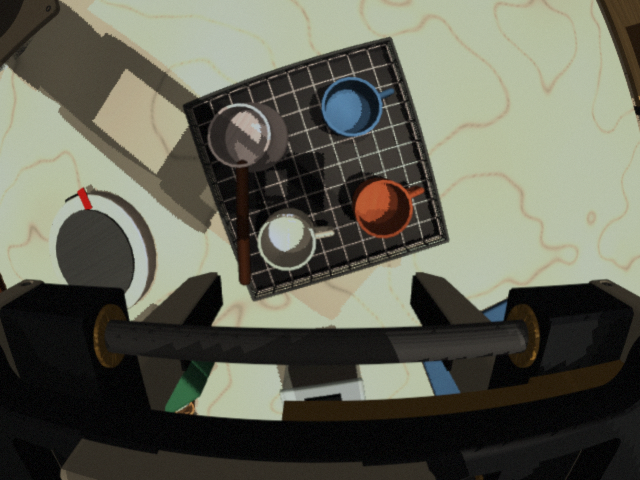

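The basket is clear in the wrist view: cezve rim (239,135) with handle end (243,284), white rim (287,239) with handle tip (333,233), blue (352,107)/(394,92), terracotta (384,207)/(424,191), and hotplate disc (96,250).

```bash
python3 - <<'E'
from h import *
import pickle
c=pickle.load(open('w1.pkl','rb'));im=cv2.imread('pics/w1.png');g=cv2.GaussianBlur(cv2.cvtColor(im,cv2.COLOR_BGR2GRAY),(3,3),0)
out=im.copy()
for n,(x,y),z,tip,zt,D in(("cezve",(239,135),.1,(243,282),.112,.06),("white",(287,239),.062,(333,233),.034,.062),("blue",(352,107),.062,(393,92),.034,.062),("terra",(384,207),.062,(423,191),.034,.062)):
    r0=22;H=cv2.HoughCircles(g[y-50:y+50,x-50:x+50],cv2.HOUGH_GRADIENT_ALT,1,8,param1=150,param2=.5,minRadius=24,maxRadius=38)
    if H is not None:
        for h in H[0][:3]:
            u=h[:2]+[x-50,y-50];P=plane(c,u,z)[0];print('  hough',n,u.round(1),h[2],P.round(4), 'dia',np.linalg.norm(plane(c,u+[h[2],0],z)[0]-P)*2)
    P=plane(c,(x,y),z)[0];t=plane(c,tip,zt)[0];print(n,P.round(4),'tip',t.round(4),'dist',np.linalg.norm((t-P)[:2]).round(4),'ang',np.degrees(np.arctan2(*(t-P)[1::-1])).round(1))
    a=np.linspace(0,6.28,60);q=proj(c,np.c_[P[0]+D/2*np.cos(a),P[1]+D/2*np.sin(a),0*a+z])
    cv2.polylines(out,[q.round().astype(int)],True,(0,255,0),1)
for k in blobs(im,(0,0,25),(180,60,110),1500,(45,200,145,300)):
    e=cv2.fitEllipse(k);print('hot',e,plane(c,e[0],.035))
cv2.imwrite('pics/w1o.png',cv2.resize(out[30:300,180:460],None,fx=2.1,fy=2.1))
E
```

```text
hough cezve [238. 134.] 30.345716 [0.4244 0.2915 0.1   ] dia 0.05725949192962489
  hough cezve [253. 137.] 31.773317 [0.4332 0.3031 0.1   ] dia 0.05924723440979839
cezve [0.4256 0.292  0.1   ] tip [0.5533 0.2354 0.112 ] dist 0.1396 ang -23.9
  hough white [285. 242.] 27.180546 [0.544  0.2809 0.062 ] dia 0.05803138801563682
white [0.5419 0.2842 0.062 ] tip [0.5626 0.33   0.034 ] dist 0.0502 ang 65.7
  hough blue [352. 105.] 29.878393 [0.4414 0.4036 0.062 ] dia 0.06187375089946792
  hough blue [336. 108.] 29.829197 [0.4379 0.3873 0.062 ] dia 0.061153851637836536
blue [0.4434 0.4027 0.062 ] tip [0.4433 0.4559 0.034 ] dist 0.0532 ang 90.1
  hough terra [383. 207.] 29.603569 [0.552 0.391 0.062] dia 0.064835632553995
terra [0.5524 0.392  0.062 ] tip [0.5597 0.4441 0.034 ] dist 0.0526 ang 82.0
hot ((92.52921295166016, 255.16400146484375), (84.29962158203125, 88.9708251953125), 138.49371337890625) [[0.45995784 0.03288316 0.035     ]]
```

View pics/w1o.png

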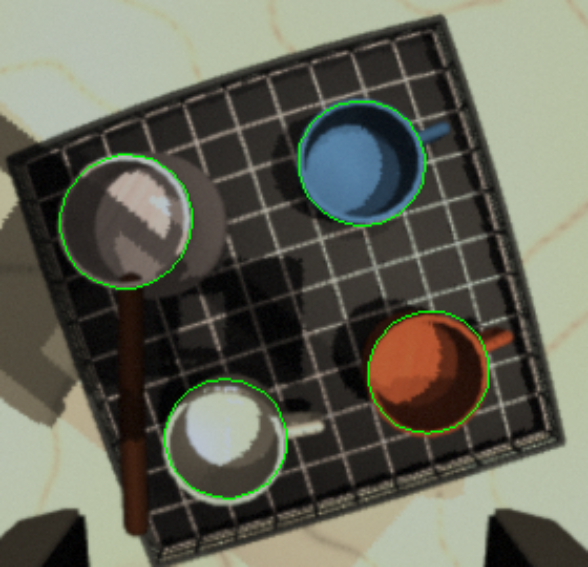

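```bash
python3 -m creep '[-0.01,-0.01,0,0,0,0,100,-0.05,-0.046,0,0,0,0,100,-0.09,-0.083,0,0,0,0,100,-0.13,-0.12,0,0,0,0,100,-0.17,-0.157,0,0,0,0,100,-0.21,-0.194,0,0,0,0,100,-0.24,-0.222,0,0,0,0,100,-0.249,-0.23,0,0,0,0,100,-0.249,-0.23,0,0,0,0,100,-0.249,-0.23,0,0,0,0,100]' && python3 -c "
from h import *
im,c=snap('wrist','w2.png');print(c[3])
import pickle;pickle.dump(c,open('w2.pkl','wb'))"
```

```text
time_s: 2.7
eef_pos: [0.6618, 0.0119, 0.3008]
tcp_rot: [[-0.912, 0.411, 0.0], [0.411, 0.912, 0.0], [0.0, 0.0, -1.0]]
ft_force: [0.8, 0.2, -0.2]
finger_gap: 0.093
[0.59965773 0.03982908 0.44483603]
```

View pics/w2.png

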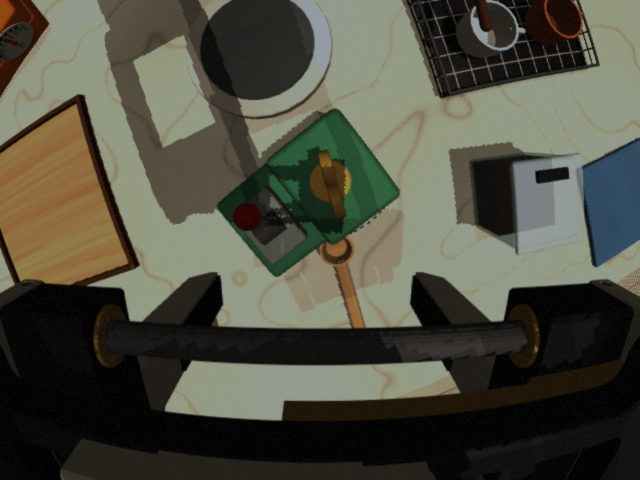

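The wrist view shows the tower-top corners at about (332,110), (399,190), (335,242), (267,160), the key wing from (325,150) to (338,215), the red ball at (247,217) and the hotplate disc at about (257,46). The scoop lies against the timer's far side at (337,248).

```bash
python3 - <<'E'
from h import *
import pickle
c=pickle.load(open('w2.pkl','rb'));im=cv2.imread('pics/w2.png');T=cam('top');top=cv2.imread('pics/top0.png')
print('tower',plane(c,[(332,110),(399,190),(335,242),(267,160)],.085).round(4).tolist())
b=blobs(im,(0,120,40),(8,255,255),100,(220,190,290,250));u=cen(b[0]);print('ball',u,plane(c,u,.111).round(4), 'tri',tri(c,u,T,(327.7,187.9)).round(4))
print('key ends top',plane(c,[(325,150),(338,215)],.139).round(4))
for hi in(95,):
  pass
hsv=cv2.cvtColor(im,cv2.COLOR_BGR2HSV);print('disc px',hsv[46,257],'white',hsv[60,324],'shade',hsv[20,225])
# disc: right/left boundary by gradient along spokes
g=cv2.GaussianBlur(cv2.cvtColor(im,cv2.COLOR_BGR2GRAY),(3,3),0).astype(float)
pts=[]
for a in np.radians(np.arange(-50,235,5)):
    r=np.arange(40,66,.5);xs=257+r*np.cos(a);ys=46+r*np.sin(a);ok=(ys>1)&(xs>1)
    if ok.sum()<len(r):continue
    v=cv2.remap(g.astype(np.float32),xs.astype(np.float32)[None],ys.astype(np.float32)[None],1)[0];d=np.diff(v)
    i=d.argmax()
    if d[i]>3: pts.append((xs[i],ys[i]))
P=plane(c,pts,.035)[:,:2]
from scipy.optimize import least_squares
f=least_squares(lambda p:np.hypot(*(P-p[:2]).T)-p[2],[.46,.03,.065],loss='soft_l1',f_scale=.002);print('hot',f.x,len(pts))
gt=cv2.GaussianBlur(cv2.cvtColor(top,cv2.COLOR_BGR2GRAY),(3,3),0).astype(np.float32);pts=[]
for a in np.radians(np.arange(0,360,5)):
    r=np.arange(20,33,.5);xs=(297+r*np.cos(a)).astype(np.float32);ys=(262+r*np.sin(a)).astype(np.float32)
    v=cv2.remap(gt,xs[None],ys[None],1)[0];d=np.diff(v);i=d.argmax()
    if d[i]>3: pts.append((xs[i],ys[i]))
P=plane(T,pts,.035)[:,:2];f=least_squares(lambda p:np.hypot(*(P-p[:2]).T)-p[2],[.46,.03,.065],loss='soft_l1',f_scale=.002);print('hot top',f.x,len(pts))
cv2.imwrite('pics/w2o.png',cv2.resize(im[100:290,200:420],None,fx=3.5,fy=3,interpolation=2))
E
```

```text
tower [[0.5724, 0.0692, 0.085], [0.6701, 0.0984, 0.085], [0.6925, 0.0192, 0.085], [0.5906, -0.0077, 0.085]]
ball [244.95364892 215.72928994] [[ 0.6287 -0.045   0.111 ]] tri [ 0.6291 -0.0445  0.1142]
key ends top [[0.6044 0.046  0.139 ]
 [0.6582 0.0339 0.139 ]]
disc px [24 34 38] white [111  26 164] shade [24 33 39]
hot [0.46308031 0.02851318 0.06440769] 53
hot top [0.46099253 0.02755029 0.06431343] 72
```

View pics/w2o.png

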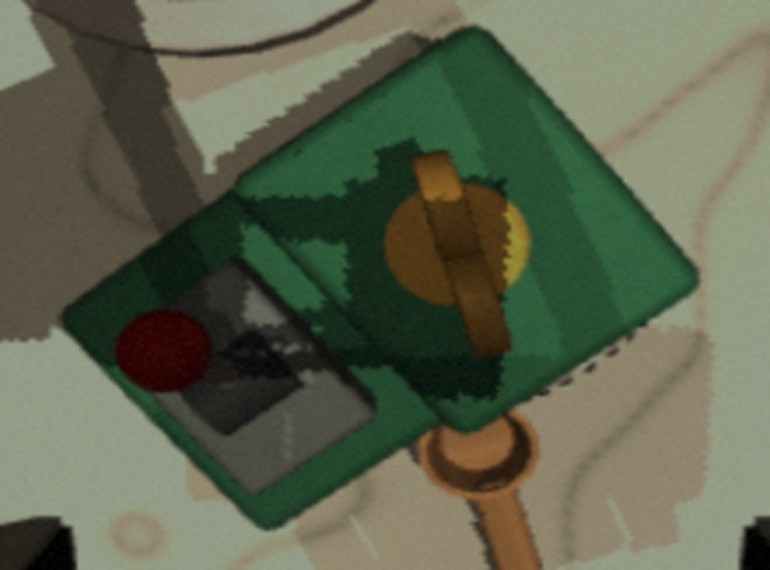

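```bash
python3 - <<'E'
from h import *
import pickle
c=pickle.load(open('w2.pkl','rb'));T=cam('top');top=cv2.imread('pics/top0.png')
E=lambda x,y:(200+x/3.5,100+y/3)
for z in(.085,.09,.095,.1):print('hub',z,plane(c,[E(457,243)],z).round(4))
for z in(.124,.139):print('wing mid',z,plane(c,[E(445,165),E(487,345),E(466,255)],z).round(4).tolist())
for b in blobs(top,(12,90,60),(30,255,255),8,(275,165,312,212)): 
    u=cen(b);print('top key',u,cv2.contourArea(b),plane(T,u,.124).round(4))
E
```

```text
hub 0.085 [[0.6349 0.0398 0.085 ]]
hub 0.09 [[0.6344 0.0398 0.09  ]]
hub 0.095 [[0.6339 0.0398 0.095 ]]
hub 0.1 [[0.6334 0.0398 0.1   ]]
wing mid 0.124 [[0.6093, 0.0462, 0.124], [0.6615, 0.0345, 0.124], [0.6351, 0.0404, 0.124]]
wing mid 0.139 [[0.6088, 0.0459, 0.139], [0.6586, 0.0348, 0.139], [0.6335, 0.0404, 0.139]]
top key [290.20653595 185.94640523] 127.5 [[0.6307 0.0429 0.124 ]]
top key [297.21904762 188.95873016] 52.5 [[0.6238 0.0264 0.124 ]]
```

```bash
python3 -m creep '[0.02,0.01,0,0,0,0,100,0.07,0.033,0,0,0,0,100,0.12,0.057,0,0,0,0,100,0.17,0.081,0,0,0,0,100,0.22,0.105,0.02,0,0,0,100,0.27,0.13,0.06,0,0,0,100,0.31,0.148,0.1,0,0,0,100,0.331,0.158,0.13,0,0,0,100,0.331,0.158,0.15,0,0,0,100,0.331,0.158,0.165,0,0,0,100,0.331,0.158,0.18,0,0,0,100,0.331,0.158,0.195,0,0,0,100,0.331,0.158,0.204,0,0,0,100,0.331,0.158,0.207,0,0,0,100,0.331,0.158,0.207,0,0,0,100,0.331,0.158,0.207,0,0,0,100]' && python3 -m creep '[0,0,0,0,0,0,40,0,0,0,0,0,0,40,0,0,0,0,0,0,40,0,0,0,0,0,0,40,0,0,0,0,0,0,40,0,0,0,0,0,0,40,0,0,0,0,0,0,40,0,0,0,0,0,0,40]' 20
```

```text
time_s: 4.75
eef_pos: [0.4261, 0.2911, 0.0942]
tcp_rot: [[-0.911, 0.412, 0.001], [0.412, 0.911, 0.0], [-0.001, 0.001, -1.0]]
ft_force: [-0.4, 0.2, -0.3]
finger_gap: 0.0928
time_s: 5.75
eef_pos: [0.4257, 0.291, 0.0937]
tcp_rot: [[-0.911, 0.412, 0.0], [0.412, 0.911, 0.0], [-0.0, 0.0, -1.0]]
ft_force: [0.7, 0.4, 1.6]
finger_gap: 0.06
```

```bash
python3 -m creep '[0,0,-0.015,0,0,0,40,0,0,-0.05,0,0,0,40,0,0,-0.09,0,0,0,40,0,0,-0.12,0,0,0,40,-0.015,-0.022,-0.12,0,0,0.1,40,-0.04,-0.062,-0.12,0,0,0.26,40,-0.065,-0.103,-0.12,0,0,0.44,40,-0.09,-0.143,-0.12,0,0,0.62,40,-0.115,-0.183,-0.12,0,0,0.8,40,-0.135,-0.214,-0.12,0,0,0.97,40,-0.1415,-0.2246,-0.12,0,0,1.1,40,-0.1415,-0.2246,-0.11,0,0,1.15,40,-0.1415,-0.2246,-0.1,0,0,1.15,40,-0.1415,-0.2246,-0.08,0,0,1.15,40,-0.1415,-0.2246,-0.06,0,0,1.15,40,-0.1415,-0.2246,-0.05,0,0,1.15,40,-0.1415,-0.2246,-0.05,0,0,1.15,40]' && python3 - <<'E'
from h import *
im,c=snap('scene');t,_=snap('top')
cv2.imwrite('pics/p1.png',np.hstack([cv2.resize(im[170:340,240:440],(480,408)),cv2.resize(t[200:330,240:370],(320,408))[:,:320]]))
print(monitor.state()['q'])
E
```

```text
time_s: 7.88
eef_pos: [0.4614, 0.0282, 0.143]
tcp_rot: [[0.003, 1.0, -0.002], [1.0, -0.003, 0.0], [0.0, -0.002, -1.0]]
ft_force: [0.4, 0.1, -1.1]
finger_gap: 0.0597
[-5.01403060e-02 -1.80568500e-01  1.97229725e+00 -2.89062663e-05
  1.34906763e+00 -4.67191735e-02]
```

View pics/p1.png

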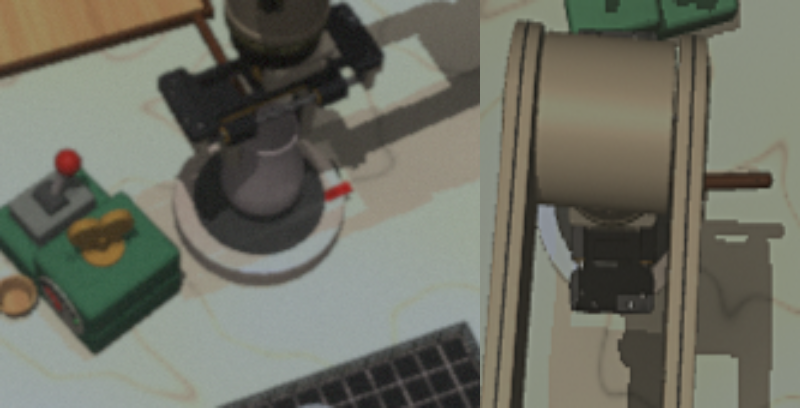

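The cezve hangs upright in the grip just above the hotplate centre, with the handle towards -y, clear of the timer. Lowering now.

```bash
python3 -m creep '[0,0,0.006,0,0,0,40,0,0,0.012,0,0,0,40,0,0,0.015,0,0,0,40,0,0,0.017,0,0,0,40,0,0,0.018,0,0,0,40,0,0,0.0185,0,0,0,40,0,0,0.0185,0,0,0,40]' && python3 -m creep '[0,0,0,0,0,0,70,0,0,0,0,0,0,100,0,0,0,0,0,0,100,0,0,0,0,0,0,100,0,0,0,0,0,0,100,0,0,-0.015,0,0,0,100,0,0,-0.04,0,0,0,100,0,0,-0.09,0,0,0,100,0,0,-0.14,0,0,0,100,0,0,-0.18,0,0,0,100,0,0,-0.18,0,0,0,100]'
```

```text
time_s: 8.85
eef_pos: [0.4621, 0.028, 0.1252]
tcp_rot: [[0.004, 1.0, 0.0], [1.0, -0.004, 0.0], [0.0, 0.0, -1.0]]
ft_force: [-0.4, -0.4, -2.5]
finger_gap: 0.0593
time_s: 10.22
eef_pos: [0.4639, 0.0279, 0.3106]
tcp_rot: [[0.004, 1.0, 0.008], [1.0, -0.004, -0.0], [-0.0, 0.008, -1.0]]
ft_force: [0.2, -0.6, -0.1]
finger_gap: 0.093
```

```bash
python3 -m creep '[0,0.02,0,0,0,-0.1,100,0.002,0.05,0,0,0,-0.28,100,0.004,0.08,0.01,0,0,-0.46,100,0.006,0.11,0.03,0,0,-0.64,100,0.008,0.14,0.05,0,0,-0.82,100,0.01,0.16,0.06,0,0,-1.0,100,0.012,0.17,0.07,0,0,-1.18,100,0.012,0.17,0.07,0,0,-1.32,100,0.012,0.17,0.07,0,0,-1.35,50,0.012,0.17,0.07,0,0,-1.35,50,0.012,0.17,0.07,0,0,-1.35,50]' && python3 - <<'E'
from h import *
import pickle
im,c=snap('wrist','w3.png');pickle.dump(c,open('w3.pkl','wb'))
cv2.imwrite('pics/w3c.png',cv2.resize(im[130:330,200:420],None,fx=3,fy=3,interpolation=2))
print(proj(c,[(.634,.04,.124)]))
E
```

```text
time_s: 11.6
eef_pos: [0.632, 0.0393, 0.2354]
tcp_rot: [[-0.974, 0.225, 0.0], [0.225, 0.974, -0.0], [-0.0, 0.0, -1.0]]
ft_force: [-0.5, -0.5, -0.1]
finger_gap: 0.0678
[[317.27807848 247.0212949 ]]
```

View pics/w3c.png

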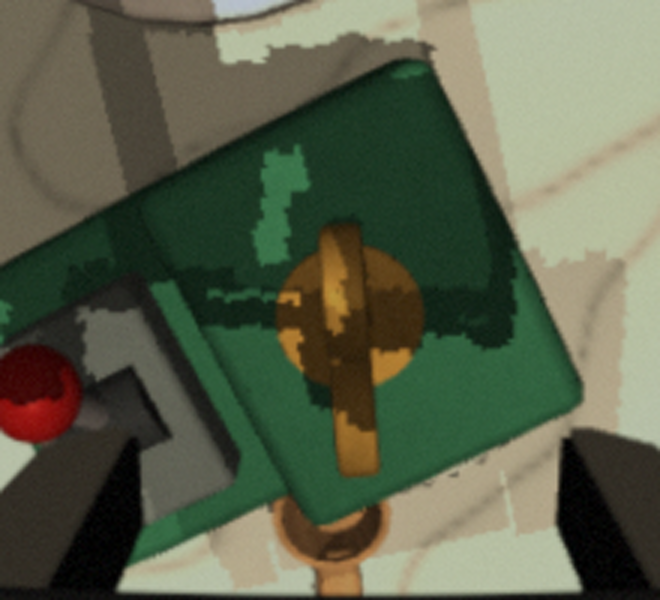

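```bash
python3 - <<'E'
from h import *
import pickle
c=pickle.load(open('w3.pkl','rb'))
P=plane(c,[(200+340/3,130+228/3),(200+358/3,130+472/3),(200+350/3,130+314/3)],.139);P[2]=plane(c,(200+350/3,130+314/3),.095)
d=P[1]-P[0];print(P.round(4),P[:2].mean(0),np.linalg.norm(d),np.degrees(np.arctan2(d[1],d[0])))
E
```

```text
[[0.6023 0.0446 0.139 ]
 [0.6586 0.0358 0.139 ]
 [0.6318 0.0401 0.095 ]] [0.63044343 0.04016793 0.139     ] 0.056949513215413736 -8.903976295236255
```

```bash
python3 -m creep '[0,0,0.03,0,0,0,40,0,0,0.06,0,0,0,40,0,0,0.085,0,0,0,40,0,0,0.1,0,0,0,40,0,0,0.108,0,0,0,40,0,0,0.1085,0,0,0,40,0,0,0.1085,0,0,0,0,0,0,0.1085,0,0,0,0,0,0,0.1085,0,0,0,0,0,0,0.1085,0,0,0,0,0,0,0.1085,0,0,0,0,0,0,0.1085,0,0,0,0]' 35 && python3 -m creep '[0,0,0,0,0,0.08,0,0,0,0,0,0,0.2,0,0,0,0,0,0,0.34,0,0,0,0,0,0,0.5,0,0,0,0,0,0,0.66,0,0,0,0,0,0,0.82,0,0,0,0,0,0,0.98,0,0,0,0,0,0,1.14,0,0,0,0,0,0,1.3,0,0,0,0,0,0,1.46,0,0,0,0,0,0,1.62,0,0,0,0,0,0,1.76,0,0,0,0,0,0,1.8,0,0,0,0,0,0,1.8,0]' && python3 -c "
from station import monitor;s=monitor.state();print(s['q'],s['ft_torque'])"
```

```text
time_s: 13.15
eef_pos: [0.6324, 0.0393, 0.1272]
tcp_rot: [[-0.975, 0.223, 0.001], [0.223, 0.975, -0.0], [-0.001, 0.0, -1.0]]
ft_force: [-1.4, -1.1, 5.1]
finger_gap: 0.0099
time_s: 14.9
eef_pos: [0.636, 0.0409, 0.1274]
tcp_rot: [[0.439, 0.899, 0.009], [0.899, -0.439, 0.002], [0.006, 0.007, -1.0]]
ft_force: [20.6, 7.1, -8.6]
finger_gap: 0.0102
[-0.01765086  0.29671658  1.50813229  0.00268785  1.3276993   0.43573009] [ 1.15182265 -3.19057825  0.07999698]
```

```bash
python3 -m creep '[0,0,0,0,0,0,40,0,0,0,0,0,0,40,0,0,0,0,0,0,40,0.001,0.002,0,0,0,0,40,0.001,0.0027,0,0,0,0,40,0.001,0.0027,0,0,0,0,40]' && python3 -m creep '[0,0,0,0,0,0,0,0,0,0,0,0,0,0,0,0,0,0,0,0,0,0,0,0,0,0,0,0,0,0,0,0,0,0,0,0,0,0,0,0,0.1,0,0,0,0,0,0,0.25,0,0,0,0,0,0,0.4,0,0,0,0,0,0,0.55,0,0,0,0,0,0,0.7,0,0,0,0,0,0,0.82,0,0,0,0,0,0,0.9,0,0,0,0,0,0,0.9,0]' && python3 -c "
from station import monitor;s=monitor.state();print(s['q'],s['ft_torque'])"
```

```text
time_s: 15.65
eef_pos: [0.635, 0.0389, 0.1266]
tcp_rot: [[0.439, 0.899, -0.0], [0.899, -0.439, -0.0], [-0.0, -0.0, -1.0]]
ft_force: [-0.2, 0.5, 0.3]
finger_gap: 0.0374
time_s: 17.27
eef_pos: [0.6354, 0.0387, 0.1267]
tcp_rot: [[0.977, 0.215, 0.001], [0.215, -0.977, -0.0], [0.001, 0.001, -1.0]]
ft_force: [3.3, -2.2, -2.3]
finger_gap: 0.0094
[-1.94936514e-02  3.02995625e-01  1.50175246e+00 -3.54203427e-04
  1.33599617e+00  1.33424174e+00] [-0.37872158 -0.5935805  -0.04166582]
```

```bash
python3 -m creep '[0,0,0,0,0,0,40,0,0,0,0,0,0,40,0,0,0,0,0,0,40,0,0,-0.02,0,0,0,40,0,0,-0.045,0,0,0,40,0,0,-0.045,0,0,-0.18,40,0,0,-0.045,0,0,-0.36,40,0,0,-0.045,0,0,-0.54,40,0,0,-0.045,0,0,-0.72,40,0,0,-0.045,0,0,-0.9,40,0,0,-0.045,0,0,-1.08,40,0,0,-0.045,0,0,-1.26,40,0,0,-0.045,0,0,-1.44,40,0,0,-0.045,0,0,-1.57,40,0,0,-0.045,0,0,-1.57,40]' && python3 -m creep '[0,0,0,0,0,-0.18,40,0,0,0,0,0,-0.36,40,0,0,0,0,0,-0.54,40,0,0,0,0,0,-0.72,40,0,0,0,0,0,-0.9,40,0,0,0,0,0,-1.08,40,0,0,0,0,0,-1.26,40,0,0,0,0,0,-1.44,40,0,0,0,0,0,-1.57,40,0,0,0,0,0,-1.57,40,0,0,0.02,0,0,-1.57,40,0,0,0.04,0,0,-1.57,40,0,0,0.045,0,0,-1.57,40,0,0,0.045,0,0,-1.57,40,0,0,0.045,0,0,-1.57,0,0,0,0.045,0,0,-1.57,0,0,0,0.045,0,0,-1.57,0,0,0,0.045,0,0,-1.57,0,0,0,0.045,0,0,-1.57,0]'
```

```text
time_s: 19.15
eef_pos: [0.6355, 0.039, 0.1732]
tcp_rot: [[-0.214, 0.977, 0.002], [0.977, 0.214, -0.0], [-0.0, 0.002, -1.0]]
ft_force: [-0.7, 0.9, 0.1]
finger_gap: 0.0373
time_s: 21.52
eef_pos: [0.6354, 0.0388, 0.1272]
tcp_rot: [[-0.977, -0.213, 0.001], [-0.213, 0.977, -0.0], [-0.001, -0.001, -1.0]]
ft_force: [0.1, -2.0, 3.2]
finger_gap: 0.0099
```

```bash
python3 -m creep '[0,0,0,0,0,0.1,0,0,0,0,0,0,0.22,0,0,0,0,0,0,0.35,0,0,0,0,0,0,0.48,0,0,0,0,0,0,0.6,0,0,0,0,0,0,0.7,0,0,0,0,0,0,0.8,0,0,0,0,0,0,0.8,0]' && python3 -c "
from station import monitor;s=monitor.state();print(s['q'],s['ft_torque'])
from h import *
im,c=snap('scene');cv2.imwrite('pics/s2.png',cv2.resize(im[200:330,220:330],None,fx=5,fy=4.5,interpolation=2))"
```

```text
time_s: 22.52
eef_pos: [0.6353, 0.0386, 0.1272]
tcp_rot: [[-0.834, 0.552, 0.001], [0.552, 0.834, -0.001], [-0.001, 0.0, -1.0]]
ft_force: [-0.9, -3.8, 3.8]
finger_gap: 0.0099
[-1.95416953e-02  3.02430182e-01  1.50149072e+00 -4.95535954e-04
  1.33671496e+00 -1.00580590e+00] [-0.51598432  0.01308719  0.02718999]
```

View pics/s2.png

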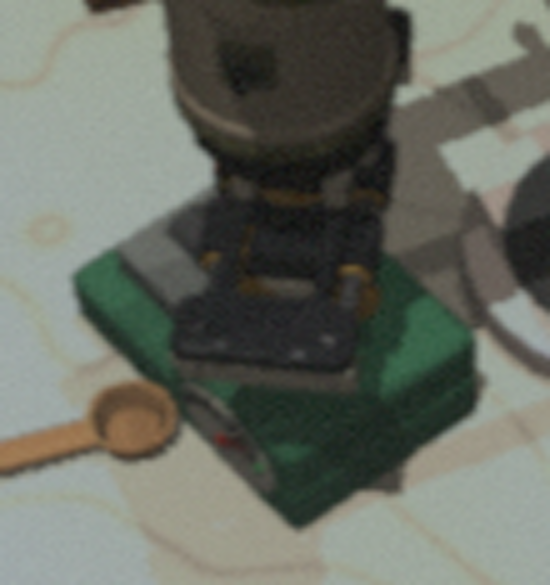

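The red pointer (228,440) is close to the green dot (260,468) but has not reached it. I'll keep winding in steps and watch the torque.

```bash
cat > t.py <<'E'
from station import monitor
import numpy as np
s=monitor.state();R=np.array(s['tcp_rot']);print('tau',np.round(s['ft_torque'],3),'eff6',round(s['joint_efforts'][5],3),'q6',round(s['q'][5],3),'psi',np.degrees(np.arctan2(R[1,1],R[0,1])).round(1))
E
python3 -m creep '[0,0,0,0,0,0.1,0,0,0,0,0,0,0.2,0,0,0,0,0,0,0.3,0,0,0,0,0,0,0.4,0,0,0,0,0,0,0.4,0]'; python3 t.py;  python3 -m creep '[0,0,0,0,0,0.1,0,0,0,0,0,0,0.2,0,0,0,0,0,0,0.3,0,0,0,0,0,0,0.3,0]'; python3 t.py
```

```text
time_s: 23.2
eef_pos: [0.6353, 0.0386, 0.1272]
tcp_rot: [[-0.555, 0.832, 0.001], [0.832, 0.555, -0.001], [-0.001, 0.0, -1.0]]
ft_force: [-0.0, -3.1, 5.3]
finger_gap: 0.0099
tau [-0.712  0.018 -0.006] eff6 0.998 q6 -0.607 psi 33.7
time_s: 23.7
eef_pos: [0.6353, 0.0386, 0.1272]
tcp_rot: [[-0.284, 0.959, 0.001], [0.959, 0.284, -0.001], [-0.001, 0.001, -1.0]]
ft_force: [-1.1, -4.2, 5.7]
finger_gap: 0.01
tau [-0.736  0.153  0.011] eff6 0.856 q6 -0.308 psi 16.5
```

```bash
for i in 1 2 3; do python3 -m creep '[0,0,0,0,0,0.08,0,0,0,0,0,0,0.16,0,0,0,0,0,0,0.16,0]' | grep -E "force|gap"; python3 t.py; done; python3 -c "
from h import *
im,c=snap('scene');cv2.imwrite('pics/s3.png',cv2.resize(im[265:320,235:300],None,fx=8,fy=8,interpolation=2))"
```

```text
ft_force: [-0.4, -3.9, 5.8]
finger_gap: 0.01
tau [-0.789  0.262 -0.028] eff6 0.68 q6 -0.148 psi 7.4
ft_force: [-0.3, -3.3, 6.5]
finger_gap: 0.0093
tau [-0.766  0.281  0.028] eff6 0.682 q6 0.012 psi -1.8
ft_force: [0.3, -2.3, 6.6]
finger_gap: 0.0113
tau [-0.471  0.183  0.686] eff6 1.363 q6 0.171 psi -10.9
```

View pics/s3.png

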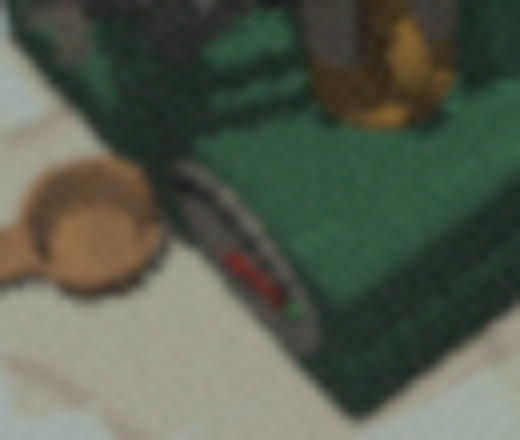

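The wrist moment jumped to 0.69 N m, the wing twisted in the pads and the pointer now meets the green dot, so the key is at its stop. Release it and go behind the lever ball.

```bash
python3 -m creep '[0,0,0,0,0,0,40,0,0,0,0,0,0,40,0,0,0,0,0,0,40,0,0,-0.03,0,0,0,40,0,0,-0.06,0,0,0,40,0,0,-0.06,0,0,0.15,40,-0.02,-0.005,-0.06,0,0,0.33,0,-0.05,-0.012,-0.06,0,0,0.51,0,-0.08,-0.02,-0.06,0,0,0.69,0,-0.0996,-0.025,-0.06,0,0,0.87,0,-0.0996,-0.025,-0.06,0,0,1.03,0,-0.0996,-0.025,-0.06,0,0,1.117,0,-0.0996,-0.025,-0.03,0,0,1.117,0,-0.0996,-0.025,-0.005,0,0,1.117,0,-0.0996,-0.025,0.01,0,0,1.117,0,-0.0996,-0.025,0.01,0,0,1.117,0]' && python3 -c "
from h import *
im,c=snap('wrist','w4.png');s,_=snap('scene')
cv2.imwrite('pics/w4c.png',np.hstack([cv2.resize(im[100:400,120:520],(480,360)),cv2.resize(s[190:320,220:340],(320,360))]))"
```

```text
time_s: 26.88
eef_pos: [0.5903, -0.0537, 0.1153]
tcp_rot: [[0.966, 0.257, -0.003], [0.257, -0.966, 0.001], [-0.002, -0.001, -1.0]]
ft_force: [-0.0, -0.2, 0.7]
finger_gap: 0.0005
```

View pics/w4c.png

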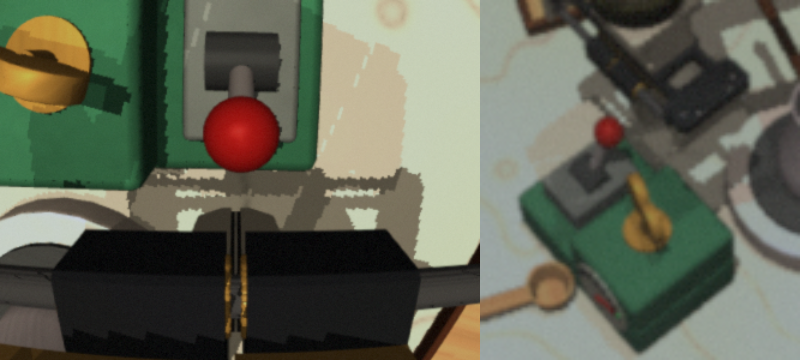

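The closed fingers are centred behind the ball (240,133) and square to the timer, so I can push.

```bash
python3 -m creep '[0.01,0,0,0,0,0,0,0.02,0,0,0,0,0,0,0.028,0,0,0,0,0,0,0.036,0,0,0,0,0,0,0.044,0,0,0,0,0,0,0.05,0,0,0,0,0,0,0.056,0,0,0,0,0,0,0.056,0,0,0,0,0,0]' ; for i in 1 2 3; do python3 -m creep '[0.003,0,0,0,0,0,0,0.003,0,0,0,0,0,0]' | grep -E "pos|force"; done
```

```text
time_s: 27.98
eef_pos: [0.6458, -0.0393, 0.1165]
tcp_rot: [[0.966, 0.257, 0.0], [0.257, -0.966, 0.0], [0.0, -0.0, -1.0]]
ft_force: [0.1, 0.5, -0.6]
finger_gap: 0.0006
eef_pos: [0.6482, -0.0387, 0.1165]
ft_force: [0.3, -0.2, -0.4]
eef_pos: [0.6511, -0.038, 0.1165]
ft_force: [-0.7, -0.6, -0.3]
eef_pos: [0.6542, -0.0372, 0.1167]
ft_force: [-1.7, -1.4, 0.0]
```

```bash
for i in 1 2 3 4; do python3 -m creep '[0.002,0,0,0,0,0,0,0.002,0,0,0,0,0,0]' | grep -E "pos|force"; done; python3 -c "
from h import *
im,c=snap('wrist','w5.png');s,_=snap('scene')
cv2.imwrite('pics/w5c.png',np.hstack([cv2.resize(im[100:400,120:520],(480,360)),cv2.resize(s[190:320,220:340],(320,360))]))"
```

```text
eef_pos: [0.6553, -0.037, 0.1164]
ft_force: [-5.5, -1.3, 1.2]
eef_pos: [0.6559, -0.037, 0.1161]
ft_force: [-10.9, -4.0, 4.9]
eef_pos: [0.6563, -0.0369, 0.116]
ft_force: [-20.5, -5.0, 9.2]
eef_pos: [0.6566, -0.0368, 0.1159]
ft_force: [-29.1, -6.5, 15.0]
```

View pics/w5c.png

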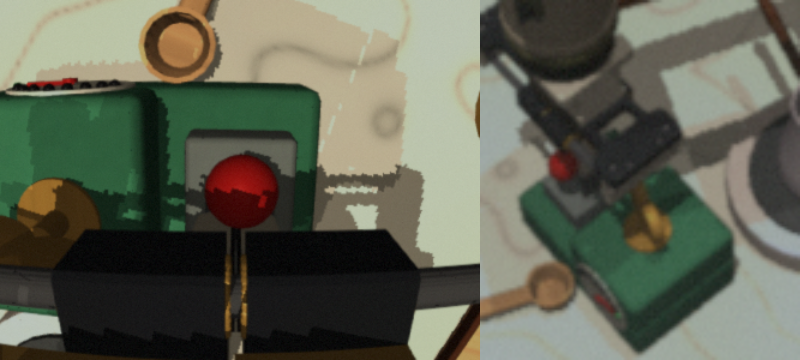

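The force rose stiffly from 1.7 to 29 N with almost no travel, and the ball has moved across to the +x side, so the lever is fully on. Back off and hover over the basket.

```bash
python3 -m creep '[-0.02,0,0,0,0,0,0,-0.035,0,0,0,0,0,0,-0.04,0,-0.05,0,0,0,30,-0.045,0,-0.1,0,0,0,100,-0.05,-0.02,-0.15,0,0,-0.05,100,-0.06,-0.06,-0.184,0,0,-0.15,100,-0.07,-0.11,-0.184,0,0,-0.3,100,-0.08,-0.16,-0.184,0,0,-0.45,100,-0.09,-0.21,-0.184,0,0,-0.6,100,-0.1,-0.26,-0.184,0,0,-0.75,100,-0.115,-0.31,-0.184,0,0,-0.85,100,-0.1233,-0.335,-0.184,0,0,-0.89,100,-0.1233,-0.34,-0.184,0,0,-0.89,100,-0.1233,-0.34,-0.184,0,0,-0.89,100,-0.1233,-0.34,-0.184,0,0,-0.89,100]' && cat > cups.py <<'E'
import sys
from h import *
im,c=snap('wrist',sys.argv[1]);hsv=cv2.cvtColor(im,cv2.COLOR_BGR2HSV);g=cv2.GaussianBlur(cv2.cvtColor(im,cv2.COLOR_BGR2GRAY),(3,3),0)
def show(n,X):
    u=proj(c,[X])[0];x,y=u.round().astype(int);b=60
    if not(b<x<640-b and b<y<480-b): print(n,'at image edge',u)
    x=min(max(x,b),640-b);y=min(max(y,b),480-b)
    H=cv2.HoughCircles(g[y-b:y+b,x-b:x+b],cv2.HOUGH_GRADIENT_ALT,1,8,param1=120,param2=.4,minRadius=22,maxRadius=60)
    for h in (H[0][:5] if H is not None else []):
        v=h[:2]+[x-b,y-b];P=plane(c,v,X[2])[0];d=2*np.linalg.norm(plane(c,v+[h[2],0],X[2])[0]-P)
        if .053<d<.068: print(n,'rim',v.round(1),P[:2].round(4),'dia',d.round(4))
z=float(sys.argv[2])
E0={'white':(.5435,.2825),'terra':(.552,.391),'blue':(.443,.403)}
for a in sys.argv[3:]: show(a,np.array([*E0[a],z]))
for n,lo,hi in(('blue',(95,120,40),(115,255,255)),('terra',(0,130,40),(12,255,255))):
    for k in blobs(im,lo,hi,400): print(n,'blob',cen(k).round(1),cv2.contourArea(k),plane(c,cen(k),z-.02)[0,:2].round(4))
E
python3 cups.py w6.png .066 white terra blue
```

```text
time_s: 31.7
eef_pos: [0.456, 0.2609, 0.3007]
tcp_rot: [[0.41, 0.912, 0.0], [0.912, -0.41, -0.0], [-0.0, 0.0, -1.0]]
ft_force: [-0.2, -0.9, -0.2]
finger_gap: 0.0927
white rim [387. 160.] [0.5441 0.2824] dia 0.0638
terra rim [354.  61.] [0.5548 0.3897] dia 0.0593
blue rim [249.  95.] [0.4434 0.4014] dia 0.0577
blue blob [248.7  94.5] 2620.0 [0.4412 0.4062]
blue blob [525.9  12.7] 2116.0 [0.7898 0.3853]
terra blob [351.3  60.6] 2820.0 [0.5561 0.3948]
```

View pics/w6.png

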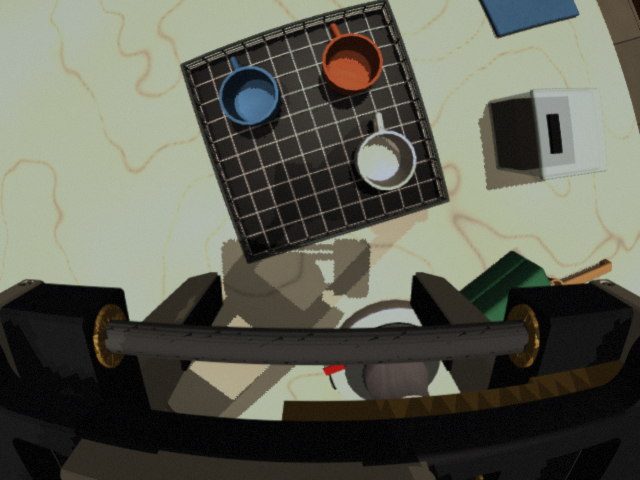

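All three cups are where they were: blue (249,95), terracotta (353,62), white (386,160). Pick white.

```bash
python3 -m creep '[0.02,0.026,0.03,0,0,0,100,0.045,0.057,0.08,0,0,0,100,0.0556,0.0712,0.13,0,0,0,100,0.0556,0.0712,0.18,0,0,0,100,0.0556,0.0712,0.21,0,0,0,100,0.0556,0.0712,0.23,0,0,0,100,0.0556,0.0712,0.24,0,0,0,100,0.0556,0.0712,0.2437,0,0,0,100,0.0556,0.0712,0.2437,0,0,0,100]' 8 && python3 -m creep '[0,0,0,0,0,0,50,0,0,0,0,0,0,50,0,0,0,0,0,0,50,0,0,0,0,0,0,50,0,0,0,0,0,0,50,0,0,0,0,0,0,50,0,0,-0.005,0,0,0,50,0,0,-0.02,0,0,0,50]' 8
```

```text
time_s: 32.88
eef_pos: [0.5438, 0.2837, 0.0581]
tcp_rot: [[0.409, 0.913, 0.002], [0.913, -0.409, 0.001], [0.001, 0.001, -1.0]]
ft_force: [-1.1, -0.2, 0.9]
finger_gap: 0.0932
time_s: 33.88
eef_pos: [0.5418, 0.2829, 0.0761]
tcp_rot: [[0.409, 0.913, -0.003], [0.913, -0.409, -0.001], [-0.002, -0.002, -1.0]]
ft_force: [-0.2, -1.1, -1.5]
finger_gap: 0.0621
```

```bash
python3 -m creep '[0,0,-0.03,0,0,0,50,0,0,-0.08,0,0,0,50,-0.015,0.004,-0.13,0,0,0,50,-0.05,0.013,-0.17,0,0,0,50,-0.1,0.027,-0.183,0,0,0,50,-0.155,0.042,-0.183,0,0,0,50,-0.21,0.056,-0.183,0,0,0,50,-0.265,0.071,-0.183,0,0,0,50,-0.32,0.086,-0.183,0,0,0,50,-0.375,0.1,-0.183,0,0,0,50,-0.43,0.115,-0.183,0,0,0,50,-0.485,0.13,-0.183,0,0,0,50,-0.54,0.145,-0.183,0,0,0,50,-0.59,0.158,-0.17,0,0,0,50,-0.63,0.169,-0.14,0,0,0,50,-0.66,0.177,-0.1,0,0,0,50,-0.68,0.1825,-0.06,0,0,0,50,-0.68,0.1825,-0.03,0,0,0,50,-0.68,0.1825,-0.02,0,0,0,50,-0.68,0.1825,-0.02,0,0,0,50]'
```

```text
time_s: 36.38
eef_pos: [0.4317, -0.4115, 0.0974]
tcp_rot: [[0.408, 0.913, -0.0], [0.913, -0.408, 0.0], [0.0, -0.0, -1.0]]
ft_force: [0.2, -0.1, -1.1]
finger_gap: 0.062
```

```bash
python3 -m creep '[0,0,0.012,0,0,0,50,0,0,0.024,0,0,0,50,0,0,0.031,0,0,0,50,0,0,0.034,0,0,0,50,0,0,0.0355,0,0,0,50,0,0,0.037,0,0,0,50,0,0,0.038,0,0,0,50,0,0,0.0385,0,0,0,50,0,0,0.0385,0,0,0,50]' && python3 -m creep '[0,0,0,0,0,0,75,0,0,0,0,0,0,85,0,0,0,0,0,0,85,0,0,0,0,0,0,85,0,0,-0.01,0,0,0,85,0,0,-0.03,0,0,0,85,0,0,-0.07,0,0,0,85,0,0,-0.12,0,0,0,85,0,0,-0.17,0,0,0,85,0,0,-0.2,0,0,0,85]'
```

```text
time_s: 37.5
eef_pos: [0.4318, -0.412, 0.0592]
tcp_rot: [[0.409, 0.913, 0.0], [0.913, -0.409, -0.0], [-0.0, 0.0, -1.0]]
ft_force: [-1.9, 3.6, 5.8]
finger_gap: 0.062
time_s: 38.75
eef_pos: [0.4324, -0.4127, 0.2641]
tcp_rot: [[0.409, 0.913, 0.004], [0.913, -0.409, -0.005], [-0.003, 0.006, -1.0]]
ft_force: [-0.2, 0.5, -0.4]
finger_gap: 0.0788
```

```bash
python3 -m creep '[0.02,-0.008,-0.02,0,0,0,85,0.07,-0.028,-0.04,0,0,0,100,0.125,-0.05,-0.04,0,0,0,100,0.18,-0.073,-0.04,0,0,0,100,0.235,-0.095,-0.04,0,0,0,100,0.29,-0.118,-0.04,0,0,-0.05,100,0.345,-0.14,-0.04,0,0,-0.1,100,0.4,-0.163,-0.04,0,0,-0.15,100,0.455,-0.185,-0.04,0,0,-0.2,100,0.51,-0.207,-0.04,0,0,-0.25,100,0.56,-0.228,-0.04,0,0,-0.28,100,0.6,-0.244,-0.04,0,0,-0.28,100,0.62,-0.252,-0.04,0,0,-0.28,100,0.624,-0.254,-0.04,0,0,-0.28,100,0.624,-0.254,-0.04,0,0,-0.28,100]' && python3 cups.py w7.png .066 terra blue
```

```text
time_s: 40.62
eef_pos: [0.4549, 0.2611, 0.2993]
tcp_rot: [[0.14, 0.99, 0.001], [0.99, -0.14, 0.0], [0.0, 0.001, -1.0]]
ft_force: [-0.2, -0.6, 0.8]
finger_gap: 0.0927
terra rim [393.  78.] [0.5513 0.3906] dia 0.0647
blue rim [285.  81.] [0.4424 0.4008] dia 0.0626
blue rim [283.  99.] [0.4378 0.3826] dia 0.0589
blue blob [567.5  47.7] 7460.0 [0.798  0.4311]
blue blob [285.1  80.1] 2681.5 [0.4414 0.4057]
terra blob [393.6  77.1] 2800.0 [0.5569 0.3948]
```

```bash
python3 -m creep '[0.02,0.011,0.02,0,0,0,100,0.06,0.033,0.06,0,0,0,100,0.1,0.055,0.1,0,0,0,100,0.13,0.072,0.13,0,0,0,100,0.1417,0.0782,0.16,0,0,0,100,0.1417,0.0782,0.19,0,0,0,100,0.1417,0.0782,0.22,0,0,0,100,0.1417,0.0782,0.236,0,0,0,100,0.1417,0.0782,0.2423,0,0,0,100,0.1417,0.0782,0.2423,0,0,0,100]' 8 && python3 -m creep '[0,0,0,0,0,0,50,0,0,0,0,0,0,50,0,0,0,0,0,0,50,0,0,0,0,0,0,50,0,0,0,0,0,0,50,0,0,0,0,0,0,50,0,0,-0.005,0,0,0,50,0,0,-0.02,0,0,0,50]' 8
```

```text
time_s: 41.92
eef_pos: [0.5527, 0.3906, 0.0568]
tcp_rot: [[0.141, 0.99, 0.001], [0.99, -0.141, 0.0], [0.0, 0.001, -1.0]]
ft_force: [-0.0, 0.1, 0.5]
finger_gap: 0.093
time_s: 42.92
eef_pos: [0.551, 0.3902, 0.0751]
tcp_rot: [[0.141, 0.99, -0.003], [0.99, -0.141, -0.002], [-0.002, -0.003, -1.0]]
ft_force: [-0.6, 0.3, -1.3]
finger_gap: 0.0621
```

```bash
python3 -m creep '[0,0,-0.03,0,0,0,50,0,0,-0.08,0,0,0,50,-0.015,0.002,-0.13,0,0,0,50,-0.05,0.007,-0.17,0,0,0,50,-0.1,0.013,-0.183,0,0,0,50,-0.155,0.021,-0.183,0,0,0,50,-0.21,0.028,-0.183,0,0,0,50,-0.265,0.035,-0.183,0,0,0,50,-0.32,0.043,-0.183,0,0,0,50,-0.375,0.05,-0.183,0,0,0,50,-0.43,0.058,-0.183,0,0,0,50,-0.485,0.065,-0.183,0,0,0,50,-0.54,0.072,-0.183,0,0,0,50,-0.595,0.08,-0.183,0,0,0,50,-0.65,0.087,-0.183,0,0,0,50,-0.7,0.094,-0.183,0,0,0,50,-0.75,0.1,-0.183,0,0,0,50,-0.785,0.105,-0.17,0,0,0,50,-0.805,0.108,-0.15,0,0,0,50,-0.807,0.108,-0.13,0,0,0,50]'
```

```text
time_s: 45.42
eef_pos: [0.5453, -0.4247, 0.2059]
tcp_rot: [[0.142, 0.99, 0.0], [0.99, -0.142, -0.0], [-0.0, 0.0, -1.0]]
ft_force: [-0.7, 0.0, -0.7]
finger_gap: 0.0619
```

```bash
python3 -m creep '[0,0,0.03,0,0,0,50,0,0,0.07,0,0,0,50,0,0,0.1,0,0,0,50,0,0,0.122,0,0,0,50,0,0,0.135,0,0,0,50,0,0,0.141,0,0,0,50,0,0,0.1435,0,0,0,50,0,0,0.145,0,0,0,50,0,0,0.146,0,0,0,50,0,0,0.147,0,0,0,50,0,0,0.1475,0,0,0,50,0,0,0.1475,0,0,0,50]' && python3 -m creep '[0,0,0,0,0,0,75,0,0,0,0,0,0,85,0,0,0,0,0,0,85,0,0,0,0,0,0,85,0,0,-0.01,0,0,0,85,0,0,-0.03,0,0,0,85,0,0,-0.07,0,0,0,85,0,0,-0.12,0,0,0,85,0,0,-0.17,0,0,0,85,0,0,-0.2,0,0,0,85]'
```

```text
time_s: 46.92
eef_pos: [0.5457, -0.4234, 0.0587]
tcp_rot: [[0.141, 0.99, 0.0], [0.99, -0.141, -0.0], [-0.0, 0.0, -1.0]]
ft_force: [0.1, -1.0, -2.2]
finger_gap: 0.062
time_s: 48.18
eef_pos: [0.5466, -0.4242, 0.2649]
tcp_rot: [[0.141, 0.99, 0.005], [0.99, -0.141, -0.004], [-0.004, 0.005, -1.0]]
ft_force: [0.4, -0.2, -1.2]
finger_gap: 0.0789
```

```bash
python3 -m creep '[0.02,-0.006,-0.02,0,0,0,85,0.07,-0.021,-0.04,0,0,0,100,0.125,-0.037,-0.04,0,0,0,100,0.18,-0.053,-0.04,0,0,0,100,0.235,-0.069,-0.04,0,0,0,100,0.29,-0.086,-0.04,0,0,-0.05,100,0.345,-0.102,-0.04,0,0,-0.1,100,0.4,-0.118,-0.04,0,0,-0.141,100,0.455,-0.134,-0.04,0,0,-0.141,100,0.51,-0.151,-0.04,0,0,-0.141,100,0.56,-0.166,-0.04,0,0,-0.141,100,0.61,-0.18,-0.04,0,0,-0.141,100,0.65,-0.192,-0.04,0,0,-0.141,100,0.675,-0.2,-0.04,0,0,-0.141,100,0.682,-0.2016,-0.04,0,0,-0.141,100,0.682,-0.2016,-0.04,0,0,-0.141,100,0.682,-0.2016,-0.04,0,0,-0.141,100]' && python3 cups.py w8.png .066 blue
```

```text
time_s: 50.3
eef_pos: [0.4423, 0.2792, 0.2991]
tcp_rot: [[0.001, 1.0, 0.001], [1.0, -0.001, -0.0], [-0.0, 0.001, -1.0]]
ft_force: [-0.1, 0.6, 0.7]
finger_gap: 0.0933
blue rim [318.  93.] [0.4436 0.4028] dia 0.0571
blue rim [312.  70.] [0.4376 0.427 ] dia 0.0658
blue rim [305. 109.] [0.4305 0.3864] dia 0.0543
blue blob [589.6  94.5] 7581.0 [0.794 0.439]
blue blob [316.9  94. ] 2670.0 [0.4425 0.4047]
```

```bash
python3 -m creep '[0.02,0,0.02,0,0,0,100,0.06,0,0.06,0,0,0,100,0.1,0.001,0.1,0,0,0,100,0.12,0.001,0.13,0,0,0,100,0.1228,0.001,0.16,0,0,0,100,0.1228,0.001,0.19,0,0,0,100,0.1228,0.001,0.22,0,0,0,100,0.1228,0.001,0.236,0,0,0,100,0.1228,0.001,0.242,0,0,0,100,0.1228,0.001,0.242,0,0,0,100]' 8 && python3 -m creep '[0,0,0,0,0,0,50,0,0,0,0,0,0,50,0,0,0,0,0,0,50,0,0,0,0,0,0,50,0,0,0,0,0,0,50,0,0,0,0,0,0,50,0,0,-0.005,0,0,0,50,0,0,-0.02,0,0,0,50]' 8; python3 t.py
```

```text
time_s: 51.6
eef_pos: [0.4434, 0.403, 0.0572]
tcp_rot: [[0.0, 1.0, 0.0], [1.0, -0.0, 0.0], [0.0, 0.0, -1.0]]
ft_force: [0.7, -0.3, 0.7]
finger_gap: 0.093
time_s: 52.6
eef_pos: [0.442, 0.4023, 0.0759]
tcp_rot: [[0.0, 1.0, -0.002], [1.0, -0.0, -0.002], [-0.002, -0.002, -1.0]]
ft_force: [-0.2, -0.0, -1.3]
finger_gap: 0.0618
tau [-0.063  0.064  0.045] eff6 0.001 q6 0.653 psi -0.0
```

```bash
python3 -m creep '[0,0,-0.03,0,0,0,50,0,0,-0.08,0,0,0,50,-0.015,0,-0.13,0,0,0,50,-0.05,0,-0.17,0,0,0,50,-0.1,0,-0.183,0,0,0,50,-0.155,0,-0.183,0,0,0,50,-0.21,0,-0.183,0,0,0,50,-0.265,0.001,-0.183,0,0,0,50,-0.32,0.001,-0.183,0,0,0,50,-0.375,0.002,-0.183,0,0,0,50,-0.43,0.002,-0.183,0,0,0,50,-0.485,0.003,-0.183,0,0,0,50,-0.54,0.003,-0.183,0,0,0,50,-0.595,0.004,-0.183,0,0,0,50,-0.645,0.004,-0.183,0,0,0,50,-0.68,0.004,-0.18,0,0,0,50,-0.7,0.004,-0.16,0,0,0,50,-0.701,0.004,-0.13,0,0,0,50,-0.701,0.004,-0.13,0,0,0,50]' && python3 -c "
from h import *
a,_=snap('scene');b,_=snap('wrist')
cv2.imwrite('pics/v9.png',np.hstack([cv2.resize(a[80:280,180:420],(480,400)),cv2.resize(b,(320,400))]))"
```

```text
time_s: 54.98
eef_pos: [0.4455, -0.2972, 0.2047]
tcp_rot: [[0.001, 1.0, -0.004], [1.0, -0.001, 0.003], [0.003, -0.004, -1.0]]
ft_force: [-1.1, -0.7, -1.0]
finger_gap: 0.0622
```

View pics/v9.png

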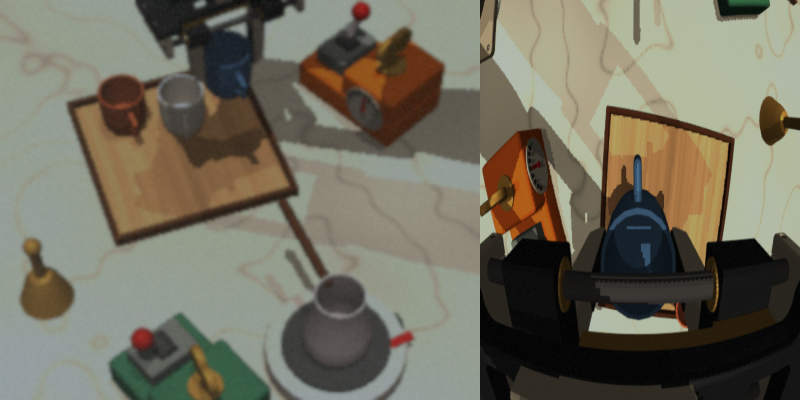

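```bash
python3 -c "
from h import *
S=cam('scene');print(proj(S,[(.5457,-.4239,.04),(.4311,-.4125,.04),(.4474,-.2986,.04)]))
for u in [(241,130),(270.5,131.5)]: print(plane(S,u,.04))
im=cams.get_image('scene');cv2.imwrite('pics/s10.png',im)
for k in blobs(im,(0,130,40),(12,255,255),150): print(cen(k),cv2.contourArea(k),plane(S,cen(k),.04)[0].round(3))"
```

```text
[[241.87659235 132.01249678]
 [282.35708596 120.64425654]
 [294.93909269 151.39603374]]
[[ 0.54501488 -0.4316389   0.04      ]]
[[ 0.4761826  -0.39101505  0.04      ]]
[371.32119373 124.89567527] 1318.0 [ 0.222 -0.29   0.04 ]
[242.10907381 131.04466385] 354.5 [ 0.544 -0.427  0.04 ]
```

White was knocked: it sits at about (0.476,-0.391) rather than (0.431,-0.412), but it is upright on the tray and clear of the others. Blue's place at (0.447,-0.299) is still free (97 mm away), so lower it.

```bash
python3 -m creep '[0,0,0.03,0,0,0,50,0,0,0.07,0,0,0,50,0,0,0.1,0,0,0,50,0,0,0.122,0,0,0,50,0,0,0.135,0,0,0,50,0,0,0.141,0,0,0,50,0,0,0.1435,0,0,0,50,0,0,0.145,0,0,0,50,0,0,0.146,0,0,0,50,0,0,0.147,0,0,0,50,0,0,0.1477,0,0,0,50,0,0,0.1477,0,0,0,50]' && python3 -m creep '[0,0,0,0,0,0,75,0,0,0,0,0,0,85,0,0,0,0,0,0,85,0,0,0,0,0,0,85,0,0,-0.01,0,0,0,85,0,0,-0.03,0,0,0,85,0,0,-0.07,0,0,0,85,0,0,-0.12,0,0,0,85,0,0,-0.17,0,0,0,85,0.04,0,-0.23,0,0,0,85,0.1,0,-0.26,0,0,0,85,0.16,0,-0.26,0,0,0,85,0.22,0,-0.26,0,0,0,85,0.24,0,-0.26,0,0,0,85,0.24,0,-0.26,0,0,0,85]' && python3 -c "
from h import *
a,_=snap('scene','s11.png');b,_=snap('top','t11.png')
cv2.imwrite('pics/v11.png',np.hstack([cv2.resize(a[60:320,170:420],(450,468)),cv2.resize(b[150:345,370:515],(348,468))]))"
```

```text
time_s: 56.62
eef_pos: [0.447, -0.2981, 0.059]
tcp_rot: [[0.0, 1.0, 0.0], [1.0, -0.0, -0.0], [-0.0, 0.0, -1.0]]
ft_force: [0.1, -0.3, -1.0]
finger_gap: 0.0619
time_s: 58.5
eef_pos: [0.447, -0.0563, 0.32]
tcp_rot: [[-0.003, 1.0, 0.002], [1.0, 0.003, -0.0], [-0.0, 0.002, -1.0]]
ft_force: [1.4, 0.1, -0.5]
finger_gap: 0.079
```

View pics/v11.png

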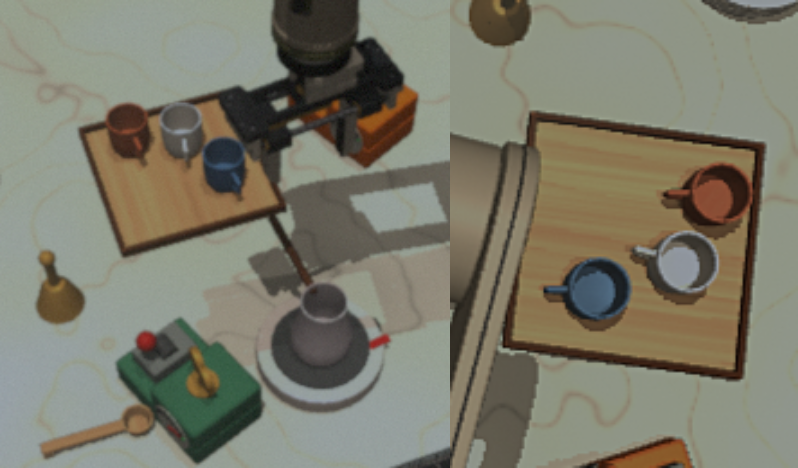

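All three cups stand upright on the tray, the cezve is on the plate and the lever is over. One last close look at the dial and cezve.

```bash
python3 -c "
import cv2,numpy as np
a=cv2.imread('pics/s11.png');b=cv2.imread('pics/t11.png')
cv2.imwrite('pics/v12.png',np.hstack([cv2.resize(a[225:320,230:320],(420,440),interpolation=2),cv2.resize(a[200:300,305:395],(370,440),interpolation=2)]))"
```

```text
(no output)
```

View pics/v12.png

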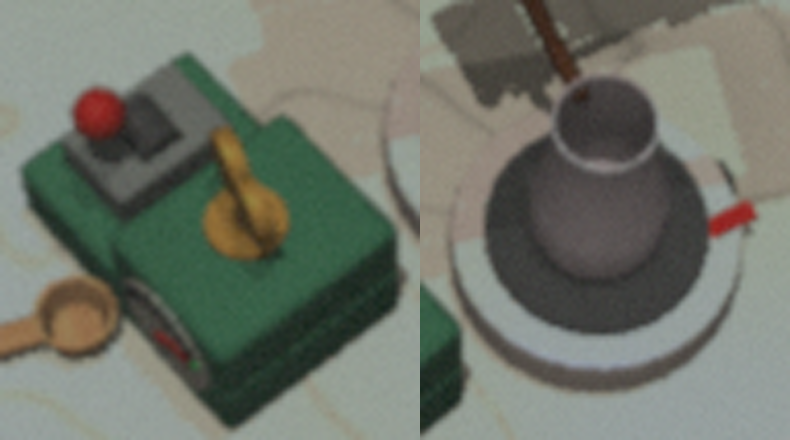

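The pointer lies on the green dot, the lever leans to +x and the cezve stands centred, so I'm handing in.

```bash
python3 -c "
from station import job;print(job.close_job())"
```

```text
the job is handed in; nothing more can be done
None
```

The job is handed in at about 59 s on the robot's clock, with every step done in the order asked. No verdict was reported.

- **Cezve:** it stands upright on the hotplate. I released it at (0.462, 0.028), and the plate centre measures (0.462, 0.028). I turned its handle away from the timer.
- **Key:** I wound it clockwise in three grips, about 4.7 rad in all. At the end the wrist moment jumped to 0.69 N m, and the red pointer lies on the green dot.
- **Start lever:** I pushed the ball about 48 mm to its stop. The force then rose from about 2 to 29 N with almost no travel, all through the fingertips, and the lever leans to +x in the last picture.
- **Cups:** white, terracotta and blue were all present. I gripped each at 8 N and set it down with at most about 7 N; the last pictures show all three upright on the tray.

**One disagreement:** while I was fetching the others, the white cup moved about 5 cm on the tray, from (0.431, -0.412) to about (0.476, -0.391). It stayed upright and clear of the other cups, so I left it there.

I moved none of the canister, bell, scoop or orange timer. In the last pictures the bell, scoop and orange timer look unmoved; I did not check the canister again at the end.

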